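# Unlock the lid cubby and hold the key turned

### The job

Swing the red-knobbed lever on top of the lid cubby to the green mark so that the gap in its shutter bares the keyhole and leave it there, then take the orange key from its cork stand, push it fully home in the keyhole past the sticky pins, and turn it a quarter turn clockwise (seen from above). The lock springs back, so finish while still gripping the key and holding it turned; leave the gourds, canister, bombilla and sugar bowl where they are.

Things in the scene. Friction and masses are not known exactly. Their poses are not given: they have to be found in the camera images.
- cubby: Fixed wooden cubby box, 200 (its x) x 240 (its y) x 110 high; origin at the centre of its underside, z up. Its -x face carries the shut swing door. On its flat top are the lever (pivot at x 0, y -10) and the lock (keyhole at x 0, y +50). A steel bolt tongue on the front edge of the top is drawn back (to +x) as the lock turns.
- lever (a joint): Angle of the lever, rad, anticlockwise seen from above about its upright pivot: 0 at the red mark, 1.0 at the green mark (knob then straight to the cubby's -y side of the pivot), 1.6 at the end stop (white mark). It stays where it is left (friction about 0.12 N m).
- lever_knob (a point): Middle of the lever's red upright round knob (16 diameter, its top 60 and its foot 14 above the cubby's top; this point 43 above the cubby's top), 85 from the pivot axis; its x axis points outward along the lever. Can be gripped from above or pushed.
- lever_pivot (a point): Point on the lever's upright pivot axis, 16 above the cubby's top. Opposite the knob the lever carries an aluminium shutter, 3 thick, its top 11 above the cubby's top; its 40 wide gap bares the keyhole with the lever at 1.0 and lets the key's shoulder through within about 0.12 rad of that.
- plug (a joint): Angle of the lock's plug, rad: 0 at rest, growing clockwise seen from above, stop at 1.62; a quarter turn is 1.57. A spring turns it back (0.02 N m friction and 0.05 N m per rad, about 0.1 N m at the quarter turn) unless the key is held.
- keyhole (a point): Centre of the keyhole mouth in the flat top of the brass plug (34 x 34), 4 above the cubby's top; turns with the plug, z up. Slot 20.4 long (this x), 6.4 wide (this y), 36 deep, mouth not flared. Two pairs of sticky pins at the slot's ends, 10 and 22 down, resist with roughly 8 to 16 N a pair; push firmly and rock 1 mm along x to pass them. Key fits either way round, turning play about 0.13 rad.
- key: Loose key, 88 tall, 60 g, standing upright, blade down, in the stand; origin at the centre of the blade's tip, z up to the bow. Blade 18 (x) x 4 (y) x 32 long, its last 6 tapered to about 13 x 2; round shoulder 22 diameter from z 32 to 37; neck 10 diameter to z 48; orange flat bow 32 (x) x 10 (y) from z 48 to 88, to be gripped across its 10 mm (along y). Both halves alike: half a turn about z makes no difference.
- key_bow (a point): Centre of the key's orange bow, 68 above the blade's tip.
- key_shoulder (a point): Centre of the underside of the key's shoulder, 32 above the blade's tip; it rests on the plug's top (at the keyhole point) when the key is fully home.
- key_stand: Fixed cork block 60 x 60 x 40 high; origin at the centre of its underside. The key's shoulder rests on its top and the blade hangs in a loose slot, the key's x along the block's x within 0.05 rad.
- gourd_a: Loose brown calabash gourd with a steel collar, 86 diameter, 94 high, origin under its centre; leave it.
- gourd_b: Loose light calabash gourd, same size; leave it.
- gourd_c: Loose dark calabash gourd, same size; leave it.
- canister: Loose matte grey canister with a twist cap, 87 diameter, 126 high, origin under its centre; leave it.
- bombilla: Steel bombilla lying flat along its x, 180 long, 10 high, origin on the surface under its middle; leave it.
- sugar_bowl: Blue ceramic bowl, 90 diameter, 50 high, origin under its centre; leave it.
There are look-alikes about, which are no part of the job. What is shaped like the key but pink or yellow is not meant.

How it is judged:
By the outcome, as a careful person would: the job done as asked, in the order asked, and still so for the second after the job is handed in, while the arm keeps its last pose, push and grip.
It also fails if it takes over 72 s, if anything falls off the work surface, if the arm or the gripper's body presses on something with over 40 N, if the wrist force passes 120 N, or if a joint passes its speed limit or range.

### The arm

A 6-joint arm with a two-finger parallel gripper is mounted at the origin on the work surface. World frame = base frame: x ahead of the robot, y to its left, z up, the work surface at z = 0. Lengths are in m, angles in rad, forces in N, time in s.
With the tool pointing down it reaches from about 0.325 to 0.775 m from the base axis. Payload 5.5 kg.
Tool frame: the origin (TCP) lies on the centre line of the jaws, within the pads' length; the fingertips stand 14 mm ahead of it and the grasp point (between the pads) lies 5 mm behind it; z points along the fingers, x is the direction in which the jaws open and shut, and the axes are right-handed (so a half turn about z gives the same grasp; the last joint's range is limited). The gripper opens to 85 mm and grips with 20 to 120 N. Pads are 22 mm wide; open, the fingers measure 114 mm over their backs; the gripper's body (76 mm by 85 mm) begins 54 mm behind the grasp point. The pads swing forward as they close: fully open they stand 13 mm farther back than shut.
Start: joints at [-1.2, 0.091, 1.231, -0, 1.82, -0.057], TCP at [0.249, -0.546, 0.245] pointing down, gripper open.
Joint ranges: [-2.87, 2.87], [-0.86, 2.18], [0.17, 2.46], [-1.51, 4.65], [0.06, 2.69], [-2.65, 2.65]. Speed limits (rad/s): [2.57, 2.57, 3.01, 3.14, 3.14, 3.14].

### API

Orientations are given as a unit quaternion [x, y, z, w].
In Python, from rig import bot, read_camera gives the robot as it stands. The module is installed in compiled form; this text tells all that it offers.
- The arm moves only by the tool move_arm, never from a script. Its argument "deltas" is a list of rows, each a list of 2 entries, a list of its own where there are three numbers: the shift along the world's x, y, z in mm, then the turn, a rotation vector about the world's x, y, z in rad. In form: [[[tx, ty, tz], [wx, wy, wz]], ...]. A call has 1 to 12 rows; each row is the pose to reach, as a shift and turn from the pose commanded when the call began; what a row does not reach only later rows make up. A row lasts 1/8 s, in which the tool goes at most 62.5 mm and 10.7 degrees, less where a joint would pass 70% of its speed; a pose out of reach is approached as far as the arm can. A call with a gripper value outside its range is refused whole. "hand" is the finger opening in mm, from 0 to 85.4, set as the call begins (left out, the last holds). The fingers move at their own pace and stop on an object; the grip force is fixed at half the most. Time passes only in rows, so rows that repeat a pose let the fingers close. It gives the time, the measured TCP pose, the force and the opening at its end, in the units of the state.
- bot.state(): the state, without advancing time (a new reading comes with each control period).
- read_camera(name): name is "scene" or "top" or "wrist"; returns a dict with "color" (480x640x3 uint8, red, green, blue), "depth" (480x640 float32, m along the optical axis (not along the pixel's ray), 0 where there is no reading), "fx", "fy", "cx", "cy" (pixels), "extrinsics" (4x4, takes a point from camera to world coordinates). Camera axes: x right, y down, z forward; pixel columns grow to the right and rows downward; lengths in m; the calibration is good to about 2 mm. A picture is of the moment at which its call begins.
- bot.hand_in(): hands the job in, once; it reports no verdict.
The state is a dict: "clock": time; "joint_pos": joint angles; "dq": joint speeds; "effort": joint torques, N m; "position": TCP position; "tcp_rot": TCP orientation; "wrist_force": force on the tool from outside, world axes, zero at the start; "torque": the same for the moment, N m; "width": finger opening in m.
Only numpy, scipy, OpenCV 4.12 (cv2) and the standard library are available. Lean on these libraries where they do the work, as an engineer would, in place of code of your own. Each camera call takes 0.05 s, during which the arm holds its last target. There are 200 camera calls.

## Working session

There is one attempt and no reset: what is moved stays moved. The work goes in short steps, Python scripts to look and compute and a tool call to move; the robot and the scene stay as the last step left them, time stands still between calls to the robot, and variables do not carry over. Pictures are saved under pics/ and viewed, about 8 in all and at most 12, crops included, and the job is handed in when it is done.

Besides the shell and the picture viewer there is one more tool, called after ">>>" as a command line: name --argument value ..., lists and objects as JSON in quotes. move_arm: Moves the arm, as the interface text tells. Its arguments: {"type":"object","properties":{"deltas":{"type":"array"},"hand":{"type":"number"}},"required":["deltas"]}

```bash
mkdir -p pics
cat > h.py <<'E'
import numpy as np, cv2
from rig import bot, read_camera
def save(c,n,crop=None,s=1):
    im=c["color"][:,:,::-1]
    if crop: im=im[crop[1]:crop[3],crop[0]:crop[2]]
    cv2.imwrite(f"pics/{n}.png",cv2.resize(im,None,fx=s,fy=s,interpolation=cv2.INTER_CUBIC))
def ray(c,u,v):
    E=c["extrinsics"]; d=E[:3,:3]@np.array([(u-c["cx"])/c["fx"],(v-c["cy"])/c["fy"],1]); return E[:3,3],d
def onz(c,u,v,z):
    o,d=ray(c,u,v); return o+d*(z-o[2])/d[2]
def dep(c,u,v):
    o,d=ray(c,u,v); return o+d*float(c["depth"][int(round(v)),int(round(u))])
E
python3 - <<'E'
from h import *
print(bot.state())
ims=[]
for n in("scene","top"):
    c=read_camera(n); save(c,n); print(n,c["extrinsics"].round(3).tolist(),c["fx"],c["cx"],c["cy"])
    np.savez(n,**c)
E
```

```text
{'clock': 0.0, 'joint_pos': array([-1.19968614e+00,  9.18889368e-02,  1.23191542e+00,  2.74375682e-05,
        1.81980433e+00, -5.66864226e-02]), 'dq': array([-5.01100813e-06,  1.53656090e-03,  7.34411989e-04,  1.87341949e-04,
        7.69488248e-04,  7.55874599e-05]), 'effort': array([-6.39669361e-04, -4.58727407e+01, -4.18023777e+01,  8.73416343e-05,
        1.17537464e-02,  2.54660421e-05]), 'position': array([ 0.24883864, -0.54567819,  0.24411616]), 'tcp_rot': array([ 8.41092050e-01, -5.40891068e-01, -8.07761971e-04, -6.03147192e-04]), 'wrist_force': array([0.21154814, 0.22895622, 0.49241389]), 'torque': array([0.02721423, 0.01491954, 0.00647461]), 'width': 0.08532801461788718}
scene [[0.847, 0.374, -0.377, 0.858], [0.532, -0.601, 0.597, -0.595], [-0.004, -0.706, -0.708, 0.762], [0.0, 0.0, 0.0, 1.0]] 452.38509488735167 320.432542269344 234.35894856413265
top [[-0.02, -0.986, 0.166, 0.291], [-1.0, 0.017, -0.018, -0.05], [0.015, -0.166, -0.986, 1.478], [0.0, 0.0, 0.0, 1.0]] 549.0581913442945 314.1853945353013 221.39027797428344
```

View pics/top.png

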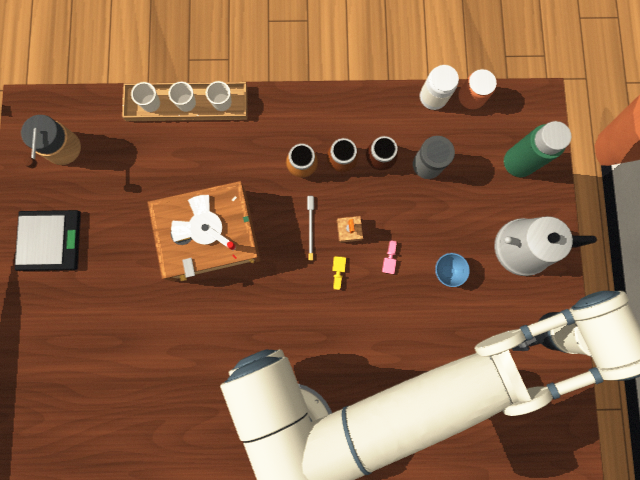

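View pics/scene.png

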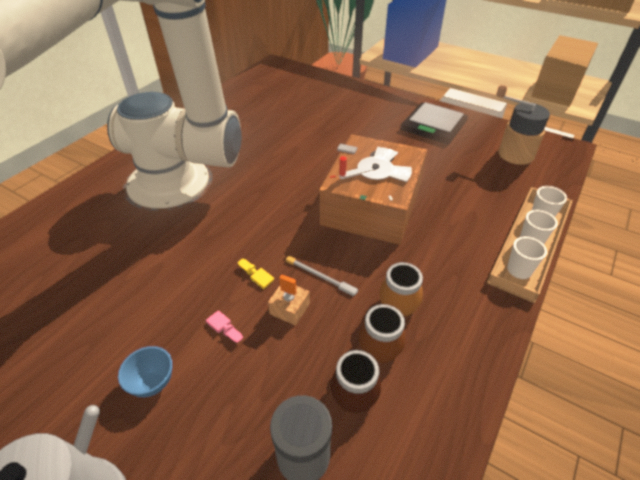

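The top view shows the cubby at about (203,230), with its red knob at (229,244) and its green mark at (245,219). The candidates for the key are:
- **Orange bow** upright in the cork stand, at (350,227)
- **Yellow look-alike** lying at (340,272)
- **Pink look-alike** lying at (391,257)

By the description I choose the orange one. In the scene view it is at (288,284).

Run:
```python
from h import *
T=dict(np.load("top.npz"));S=dict(np.load("scene.npz"))
def P(c):
    v,u=np.mgrid[:480,:640]; d=c["depth"]; q=np.stack([(u-c["cx"])/c["fx"]*d,(v-c["cy"])/c["fy"]*d,d],-1)
    return q@c["extrinsics"][:3,:3].T+c["extrinsics"][:3,3]
def rect(c,z0,z1,box):
    p=P(c); m=(p[...,2]>z0)&(p[...,2]<z1); k=np.zeros_like(m);k[box[1]:box[3],box[0]:box[2]]=1; q=p[m&k]
    print(len(q),np.median(q[:,2]).round(4),cv2.minAreaRect((q[:,:2]*1000).astype(np.float32)))
rect(T,.10,.122,(130,170,270,290)); rect(S,.10,.122,(300,120,440,250))
rect(T,.03,.045,(325,205,375,250)); rect(S,.03,.045,(255,270,320,330))
def blob(c,box,name,f):
    h=cv2.cvtColor(c["color"],cv2.COLOR_RGB2HSV).astype(int); m=f(h); k=np.zeros_like(m);k[box[1]:box[3],box[0]:box[2]]=1
    n,l,st,ce=cv2.connectedComponentsWithStats((m&k).astype(np.uint8)); p=P(c)
    for i in range(1,n):
        if st[i,4]>5: print(name,st[i],ce[i].round(1),np.median(p[l==i],0).round(3), onz(c,*ce[i],.11).round(3),p[l==i][:,2].max().round(3))
    return
org=lambda h:(h[...,0]<14)&(h[...,0]>4)&(h[...,1]>215)&(h[...,2]>170)
red=lambda h:((h[...,0]<5)|(h[...,0]>174))&(h[...,1]>190)&(h[...,2]>120)
grn=lambda h:(h[...,0]>45)&(h[...,0]<90)&(h[...,1]>100)&(h[...,2]>60)
blob(T,(325,205,375,250),"keyT",org);blob(S,(270,260,320,330),"keyS",org)
blob(T,(140,180,265,280),"redT",red);blob(S,(310,120,440,250),"redS",red)
blob(T,(140,180,265,280),"grnT",grn);blob(S,(310,120,440,250),"grnS",grn)
save(T,"cropt",(140,170,400,290),3)
```

```text
6917 0.1106 ((502.9687805175781, 208.0615692138672), (211.97933959960938, 240.92481994628906), 12.055746078491211)
4928 0.1108 ((499.69281005859375, 209.5795440673828), (211.04132080078125, 245.8082275390625), 12.115723609924316)
425 0.0395 ((514.4741821289062, -170.04991149902344), (61.40643310546875, 60.41366958618164), 4.588768005371094)
669 0.0403 ((511.955078125, -167.66104125976562), (61.063270568847656, 63.533470153808594), 4.984194755554199)
redT [227 242   8   7  38] [230.6 244.9] [0.458 0.129 0.169] [0.465 0.136 0.11 ] 0.175
redT [233 255   3   4   6] [234.  256.5] [0.436 0.128 0.11 ] [0.436 0.128 0.11 ] 0.112
redS [341 157   4   4  11] [342.4 158.6] [0.459 0.13  0.171] [0.417 0.204 0.11 ] 0.173
grnT [244 217   4   4  14] [245.3 218.6] [0.531 0.1   0.109] [0.532 0.1   0.11 ] 0.115
grnS [419 126  12   4  26] [424.2 127.7] [0.49  0.573 0.025] [0.532 0.439 0.11 ] 0.029
```

View pics/cropt.png

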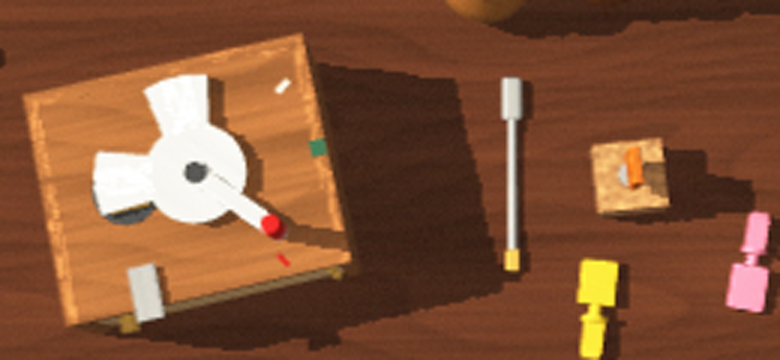

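The crop shows the lever near the red mark (knob at crop (272,225)), the green mark at (318,148) and the orange bow standing in the cork at (632,165). The yellow and pink keys are lying flat beside it. The cubby comes out at about (0.505, 0.209) with yaw about 0.21, and its top at z 0.1107. I'm moving over the lever now.

>>> move_arm --deltas '[[[20,60,40],[0,0,0.15]],[[40,120,55],[0,0,0.3]],[[55,180,55],[0,0,0.45]],[[75,240,55],[0,0,0.52]],[[90,300,55],[0,0,0.52]],[[105,360,55],[0,0,0.52]],[[120,420,55],[0,0,0.52]],[[140,480,55],[0,0,0.52]],[[160,540,55],[0,0,0.52]],[[180,600,55],[0,0,0.52]],[[200,650,55],[0,0,0.52]],[[200,650,55],[0,0,0.52]]]'

```text
clock: 1.6
position: [0.4491, 0.1076, 0.2988]
tcp_rot: [0.953, -0.304, -0.001, 0.0]
wrist_force: [0.0, -1.1, -0.0]
width: 0.0852
```

Run:
```python
from h import *
s=bot.state(); print(s["clock"],s["position"],s["joint_pos"].round(3))
c=read_camera("wrist"); np.savez("w1",**c); save(c,"w1"); E=c["extrinsics"]; print(E.round(3).tolist(),c["fx"],c["cx"],c["cy"])
h=cv2.cvtColor(c["color"],cv2.COLOR_RGB2HSV).astype(int)
for nm,m in(("red",((h[...,0]<5)|(h[...,0]>174))&(h[...,1]>190)&(h[...,2]>120)),("grn",(h[...,0]>45)&(h[...,0]<90)&(h[...,1]>100)&(h[...,2]>60))):
    n,l,st,ce=cv2.connectedComponentsWithStats(m.astype(np.uint8))
    for i in range(1,n):
        if st[i,4]>40: print(nm,st[i],ce[i].round(1),dep(c,*ce[i]).round(4))
```

```text
1.6 [0.44907494 0.10757462 0.29880515] [ 1.610e-01 -2.580e-01  1.465e+00  1.000e-03  1.937e+00  7.780e-01]
[[0.815, -0.557, -0.158, 0.49], [-0.579, -0.786, -0.216, 0.162], [-0.004, 0.268, -0.963, 0.427], [0.0, 0.0, 0.0, 1.0]] 395.09698321707924 315.4551105279555 237.2345318663984
```

View pics/w1.png

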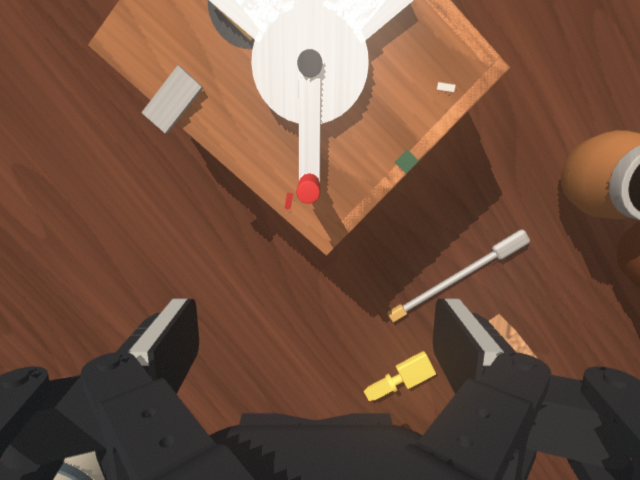

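The wrist view shows the knob top at (308,186), the pivot cap at (310,62), the green mark at (406,160) and the red mark at (289,201). The cubby's corners are at (327,254), (505,68) and (90,43).

Run:
```python
from h import *
c=dict(np.load("w1.npz"))
for n,u,v,z in(("knob",308,184,.17),("pivot",310,62,.13),("green",406,160,.1107),("red",289,201,.1107),("c--",327,254,.1107),("c+-",506,68,.1107),("c-+",90,43,.1107)):
    print(n,dep(c,u,v).round(4),onz(c,u,v,z).round(4))
T=dict(np.load("top.npz"));S=dict(np.load("scene.npz"))
# two-view knob top
A=[];b=[]
for q,u,v in((c,308,184),(T,230,243.5),(S,342.5,157)):
    o,d=ray(q,u,v); d/=np.linalg.norm(d); M=np.eye(3)-np.outer(d,d);A.append(M);b.append(M@o)
print(np.linalg.solve(sum(A),sum(b)))
```

```text
knob [0.4646 0.1366 0.1691] [0.4647 0.1367 0.17  ]
pivot [0.5116 0.2014 0.1262] [0.5113 0.2009 0.13  ]
green [0.5327 0.1018 0.1121] [0.5328 0.1015 0.1107]
red [0.4384 0.1286 0.1118] [0.4382 0.1285 0.1107]
c-- [0.4375 0.0738 0.1109] [0.4375 0.0737 0.1107]
c+- [0.6296 0.1155 0.109 ] [0.6288 0.1158 0.1107]
c-+ [0.3891 0.3068 0.1117] [0.3887 0.3073 0.1107]
[0.46101247 0.13261205 0.17249586]
```

>>> move_arm --deltas '[[[12,27,0],[0,0,0]],[[12,27,-50],[0,0,0]],[[12,27,-100],[0,0,0]],[[12,27,-144],[0,0,0]],[[12,27,-144],[0,0,0]],[[12,27,-144],[0,0,0]]]'

```text
clock: 2.4
position: [0.4616, 0.1304, 0.1586]
tcp_rot: [0.952, -0.307, 0.001, -0.001]
wrist_force: [0.8, 0.3, 1.9]
width: 0.0853
```

>>> move_arm --deltas '[[[0,1,0],[0,0,0]],[[0,1,0],[0,0,0]],[[0,1,0],[0,0,0]],[[0,1,0],[0,0,0]],[[0,1,0],[0,0,0]],[[0,1,0],[0,0,0]]]' --hand 5

```text
clock: 3.15
position: [0.461, 0.1321, 0.1567]
tcp_rot: [0.952, -0.306, 0.0, -0.0]
wrist_force: [-1.1, 0.8, 5.0]
width: 0.0143
```

>>> move_arm --deltas '[[[5.3,-3.6,0],[0,0,0.075]],[[11,-6.7,0],[0,0,0.15]],[[22.8,-11.7,0],[0,0,0.3]],[[35.2,-14.8,0],[0,0,0.45]],[[48,-16.1,0],[0,0,0.6]],[[60.8,-15.4,0],[0,0,0.75]],[[67.5,-14.3,0],[0,0,0.83]],[[67.5,-14.3,0],[0,0,0.83]],[[67.5,-14.3,0],[0,0,0.83]],[[67.5,-14.3,0],[0,0,0.83]]]'

```text
clock: 4.4
position: [0.5285, 0.1186, 0.1567]
tcp_rot: [0.995, 0.103, 0.001, -0.001]
wrist_force: [-1.3, 6.4, 4.6]
width: 0.0141
```

The lever tracked well, so I'm releasing it, rising and looking at the keyhole.

>>> move_arm --deltas '[[[0,0,0],[0,0,0]],[[0,0,0],[0,0,0]],[[0,0,0],[0,0,0]],[[0,0,50],[0,0,0]],[[0,0,100],[0,0,0]],[[-10,50,140],[0,0,0]],[[-20,100,140],[0,0,0]],[[-28,115,140],[0,0,0]],[[-28,115,140],[0,0,0]],[[-28,115,140],[0,0,0]],[[-28,115,140],[0,0,0]]]' --hand 85

```text
clock: 5.78
position: [0.5008, 0.2315, 0.296]
tcp_rot: [0.995, 0.102, -0.0, 0.0]
wrist_force: [0.1, 0.3, -0.1]
width: 0.0851
```

Run:
```python
from h import *
s=bot.state(); print(s["clock"],s["position"],s["tcp_rot"])
c=read_camera("wrist"); np.savez("w2",**c); save(c,"w2"); print(c["extrinsics"].round(3).tolist())
```

```text
5.775 [0.50080449 0.23147149 0.29596275] [ 9.94745842e-01  1.02374795e-01 -2.22701619e-04  2.47310163e-04]
[[0.979, 0.196, 0.053, 0.489], [0.203, -0.944, -0.261, 0.297], [-0.001, 0.266, -0.964, 0.425], [0.0, 0.0, 0.0, 1.0]]
```

View pics/w2.png

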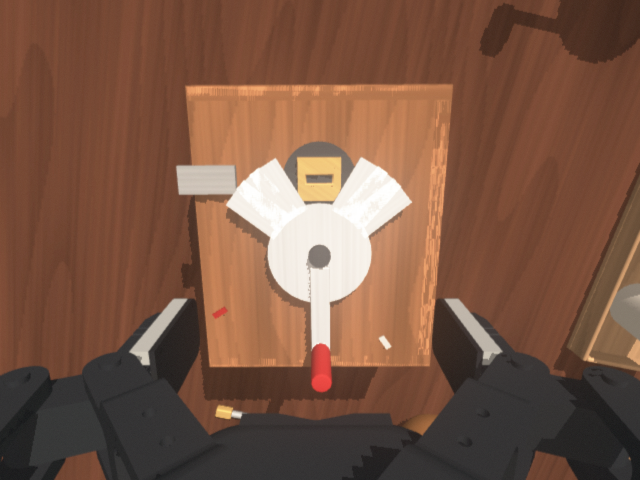

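The shutter gap bares the brass plug. The slot is at (320,180) and lies along the cubby's x; the lever points straight at the covered green mark.

Run:
```python
from h import *
c=dict(np.load("w2.npz")); im=c["color"][150:210,285:355]; h=cv2.cvtColor(im,cv2.COLOR_RGB2HSV).astype(int)
br=((h[...,0]>18)&(h[...,0]<30)&(h[...,1]>120)&(h[...,2]>150)).astype(np.uint8)
cn=max(cv2.findContours(br,0,2)[0],key=cv2.contourArea); q=cn[:,0]+[285,150]
w=np.array([onz(c,u,v,.1147)[:2]*1000 for u,v in q],np.float32); print("plug",cv2.minAreaRect(w), "depth z",dep(c,320,165).round(4),dep(c,320,195).round(4))
f=np.zeros_like(br);cv2.drawContours(f,[cn],-1,1,-1); sl=(f==1)&(br==0)
ys,xs=np.nonzero(cv2.morphologyEx(sl.astype(np.uint8),2,np.ones((2,2))));w=np.array([onz(c,u+285,v+150,.1147)[:2]*1000 for u,v in zip(xs,ys)],np.float32)
print("slot",len(w),cv2.minAreaRect(w),w.mean(0))
p=dep(c,319,256); k=onz(c,321,384,.17);print("pivot",p,"knob",k)
print("c",[onz(c,u,v,.1107)[:2].round(4) for u,v in((187,86),(452,86),(430,367),(209,367))])
```

```text
plug ((497.36529541015625, 266.7082824707031), (32.68317413330078, 19.26382827758789), 11.73918628692627) depth z [0.4973 0.2711 0.1145] [0.5021 0.2482 0.115 ]
slot 8 ((489.48681640625, 264.7579040527344), (1.0788666009902954, 3.851830005645752), 45.444854736328125) [489.48578 264.75836]
pivot [0.51088476 0.20222121 0.12656928] knob [0.52971778 0.11833304 0.17      ]
c [array([0.3883, 0.3075]), array([0.5817, 0.3476]), array([0.6322, 0.1142]), array([0.4362, 0.0733])]
```

>>> move_arm --deltas '[[[0,-40,5],[0,0,0.16]],[[2,-90,5],[0,0,0.32]],[[4,-140,5],[0,0,0.48]],[[6,-190,5],[0,0,0.64]],[[8,-240,5],[0,0,0.8]],[[10,-290,5],[0,0,0.96]],[[12,-340,5],[0,0,1.12]],[[12,-380,5],[0,0,1.28]],[[12,-400,5],[0,0,1.44]],[[12,-400,5],[0,0,1.44]],[[12,-400,5],[0,0,1.44]]]'

```text
clock: 7.2
position: [0.5123, -0.167, 0.3013]
tcp_rot: [0.681, 0.732, 0.0, -0.0]
wrist_force: [0.7, -0.3, 0.5]
width: 0.0855
```

Run:
```python
from h import *
s=bot.state(); print(s["clock"],s["position"],s["tcp_rot"],s["joint_pos"].round(2))
c=read_camera("wrist"); np.savez("w3",**c); save(c,"w3"); print(c["extrinsics"].round(3).tolist())
w=dict(np.load("w2.npz")); print("keyhole",onz(w,319.5,180,.1147)); g=w["color"][165:195,300:340].astype(int).sum(2)
np.set_printoptions(linewidth=250); print(g[::2])
```

```text
7.2 [ 0.51230137 -0.16700981  0.30133893] [ 6.80810942e-01  7.32459167e-01  1.48743372e-04 -8.79139848e-05] [-0.38 -0.05  1.28  0.    1.92 -2.02]
[[-0.073, 0.961, 0.265, 0.446], [0.997, 0.07, 0.021, -0.172], [0.002, 0.266, -0.964, 0.43], [0.0, 0.0, 0.0, 1.0]]
keyhole [0.49929726 0.25966915 0.1147    ]
[[578 581 580 580 578 573 573 569 565 566 563 562 569 570 566 567 569 568 570 569 571 569 566 570 568 573 571 572 572 574 572 571 567 567 571 567 573 579 580 581]
 [574 579 581 580 578 584 579 572 572 572 570 566 563 562 568 569 571 569 569 570 572 572 571 570 570 568 567 574 572 573 572 576 576 570 557 564 569 567 572 574]
 [573 576 576 573 577 581 585 584 586 579 575 577 575 574 572 566 564 567 571 571 571 568 570 571 570 572 572 571 568 571 573 572 574 577 572 576 576 572 569 568]
 [577 580 574 576 575 576 578 578 583 584 583 581 580 574 576 575 573 567 567 567 569 571 572 568 567 573 572 574 571 572 575 570 570 573 573 577 578 578 578 578]
 [569 570 573 577 575 560 559 558 555 559 561 561 562 562 562 559 554 553 550 547 543 541 539 548 545 547 546 543 538 538 536 536 540 551 568 574
[... 948 characters left out ...]
88 593 588 562 559 580 583 580 578 578 574 576]
 [567 572 580 579 578 576 577 576 571 569 566 566 572 576 583 579 576 574 575 573 574 576 580 585 580 583 581 581 580 585 583 583 585 592 591 589 583 582 582 579]
 [565 568 564 570 575 580 579 581 579 577 575 571 570 572 574 578 580 584 577 577 575 571 574 574 580 583 584 585 584 582 582 583 585 589 589 591 592 592 588 572]
 [570 571 567 564 565 568 570 576 579 581 579 580 577 575 571 570 572 575 580 583 584 583 577 574 574 576 576 580 585 583 587 583 583 583 583 588 591 592 589 577]
 [581 577 575 570 572 566 569 570 568 573 577 585 583 580 581 577 573 567 570 572 576 582 584 583 584 581 578 577 573 578 580 585 582 587 588 584 588 584 591 659]]
```

View pics/w3.png

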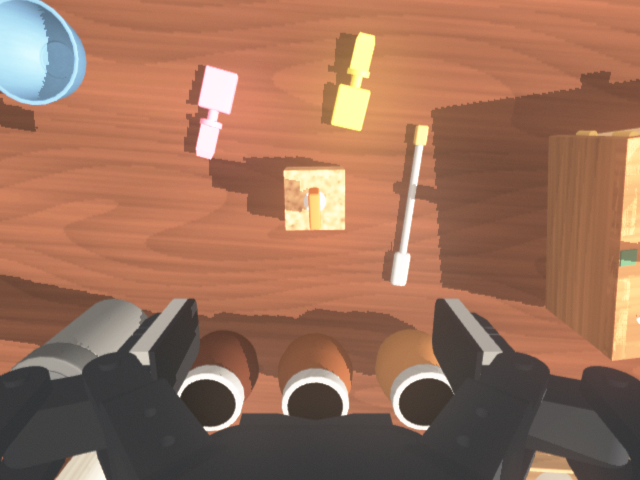

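The wrist view shows the stand at (315,200) with the orange bow upright at (315,208), and the pink and yellow keys lying apart at (215,105) and (352,85). The choice holds. Now I measure the bow.

Run:
```python
from h import *
T=dict(np.load("top.npz"));S=dict(np.load("scene.npz"));W=dict(np.load("w3.npz"));W2=dict(np.load("w2.npz"))
print("keyhole",onz(W2,319.3,178.4,.1147))
R=[]
for n,c,b in(("T",T,(335,212,365,245)),("S",S,(270,268,310,310)),("W",W,(285,170,345,235))):
    h=cv2.cvtColor(c["color"],cv2.COLOR_RGB2HSV).astype(int); m=(h[...,0]<16)&(h[...,0]>3)&(h[...,1]>195)&(h[...,2]>150)
    k=np.zeros_like(m);k[b[1]:b[3],b[0]:b[2]]=1; m=(m&k).astype(np.uint8)
    nn,l,st,ce=cv2.connectedComponentsWithStats(m)
    i=1+np.argmax(st[1:,4]); ys,xs=np.nonzero(l==i); P=np.array([dep(c,u,v) for u,v in zip(xs,ys)])
    print(n,st[i],ce[i],"med",np.median(P,0).round(4),"zmax",np.percentile(P[:,2],95).round(4))
    top=P[P[:,2]>np.percentile(P[:,2],95)-.004]; print(len(top),cv2.minAreaRect((top[:,:2]*1000).astype(np.float32)))
save(W,"w3c",(270,150,360,250),6)
print("stand W",[onz(W,u,v,.04)[:2].round(4) for u,v in((285,168),(345,168),(345,230),(285,230))])
```

```text
keyhole [0.4988873  0.26085776 0.1147    ]
T [349 219   5  14  49] [351.02040816 225.16326531] med [ 0.513  -0.1682  0.0945] zmax 0.1
21 ((513.89208984375, -169.1355743408203), (29.186487197875977, 7.4827117919921875), 2.996870279312134)
S [280 275  16  18 209] [287.42583732 283.50717703] med [ 0.5146 -0.1712  0.0876] zmax 0.0975
77 ((686.5925903320312, -371.9345703125), (27.837799072265625, 560.7203369140625), 40.37150573730469)Traceback (most recent call last):
  File "<stdin>", line 9, in <module>
    return _wrapfunc(a, 'argmax', axis=axis, out=out, **kwds)
    return bound(*args, **kwds)
ValueError: attempt to get argmax of an empty sequence
```

Run:
```python
from h import *
W=dict(np.load("w3.npz"))
Q=np.array([[*dep(W,u,v),u,v] for v in range(160,240) for u in range(275,355)])
for a,b in((.085,.1),(.03,.045)):
    q=Q[(Q[:,2]>a)&(Q[:,2]<b)]; print(len(q),np.median(q[:,2]),cv2.minAreaRect((q[:,:2]*1000).astype(np.float32)),q[:,3:].mean(0),W["color"][int(q[:,4].mean()),int(q[:,3].mean())])
save(W,"w3c",(270,150,360,250),6)
```

```text
433 0.09568812732794302 ((515.7576904296875, -167.8789520263672), (31.91423988342285, 9.925594329833984), 6.5150532722473145) [314.05080831 210.46420323] [255 222 131]
3087 0.03999985979070775 ((515.75732421875, -167.8457794189453), (60.08130645751953, 60.00406265258789), 4.787741661071777) [314.494655   197.64949789] [255 220 130]
```

View pics/w3c.png

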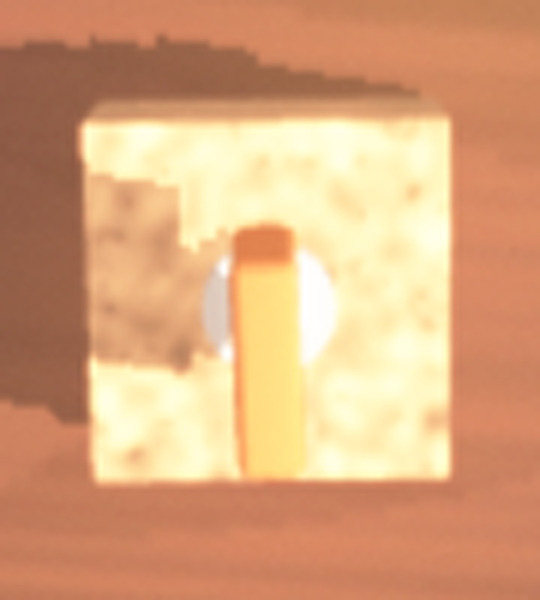

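The stand's top is 60x60 at z 0.040 and the bow is 32x10 with its top at z 0.0957, as it must be. The bow's centre is (0.5157,-0.1679) with yaw 0.11.

>>> move_arm --deltas '[[[3.5,-1,-40],[0,0,0.03]],[[3.5,-1,-90],[0,0,0.03]],[[3.5,-1,-140],[0,0,0.03]],[[3.5,-1,-180],[0,0,0.03]],[[3.5,-1,-210],[0,0,0.03]],[[3.5,-1,-229],[0,0,0.03]],[[3.5,-1,-229],[0,0,0.03]],[[3.5,-1,-229],[0,0,0.03]]]'

```text
clock: 8.25
position: [0.5168, -0.1683, 0.074]
tcp_rot: [0.669, 0.744, 0.0, 0.001]
wrist_force: [0.1, -0.3, 0.7]
width: 0.0849
```

>>> move_arm --deltas '[[[0,0,0],[0,0,0]],[[0,0,0],[0,0,0]],[[0,0,0],[0,0,0]],[[0,0,0],[0,0,0]],[[0,0,0],[0,0,0]],[[0,0,0],[0,0,0]]]' --hand 3

```text
clock: 9.0
position: [0.516, -0.1683, 0.0724]
tcp_rot: [0.669, 0.744, 0.0, 0.0]
wrist_force: [-0.4, 0.1, 1.4]
width: 0.0091
```

>>> move_arm --deltas '[[[0,0,40],[0,0,0]],[[0,0,90],[0,0,0]],[[0,0,140],[0,0,0]],[[-2,20,188],[0,0,0]],[[-4,75,188],[0,0,0.03]],[[-6,135,188],[0,0,0.05]],[[-8,195,188],[0,0,0.1]],[[-10,255,188],[0,0,0.1]],[[-12,315,188],[0,0,0.1]],[[-15,375,188],[0,0,0.1]],[[-17,420,188],[0,0,0.1]],[[-17,429,188],[0,0,0.1]]]'

```text
clock: 10.5
position: [0.4981, 0.2633, 0.2594]
tcp_rot: [0.629, 0.777, -0.001, -0.001]
wrist_force: [-0.0, -0.3, -0.2]
width: 0.0093
```

>>> move_arm --deltas '[[[0,0,-30],[0,0,0]],[[0,0,-58],[0,0,0]],[[0,0,-58],[0,0,0]],[[0,0,-58],[0,0,0]],[[0,0,-58],[0,0,0]]]'

```text
clock: 11.12
position: [0.4996, 0.2607, 0.2042]
tcp_rot: [0.631, 0.776, 0.001, 0.001]
wrist_force: [0.3, -0.2, 0.0]
width: 0.0094
```

Run:
```python
from h import *
s=bot.state(); print(s["clock"],s["position"],s["tcp_rot"],s["joint_pos"].round(2),s["wrist_force"],s["width"])
c=read_camera("wrist"); np.savez("w4",**c); save(c,"w4"); print(c["extrinsics"].round(3).tolist())
```

```text
11.125 [0.4995927  0.26066179 0.20423704] [6.30771651e-01 7.75967206e-01 1.24835744e-03 6.78805068e-04] [ 0.42 -0.01  1.41 -0.    1.74 -1.36] [ 0.2830788  -0.23534082  0.00370751] 0.009352742748772803
[[-0.204, 0.943, 0.263, 0.435], [0.979, 0.196, 0.057, 0.246], [0.002, 0.269, -0.963, 0.333], [0.0, 0.0, 0.0, 1.0]]
```

View pics/w4.png

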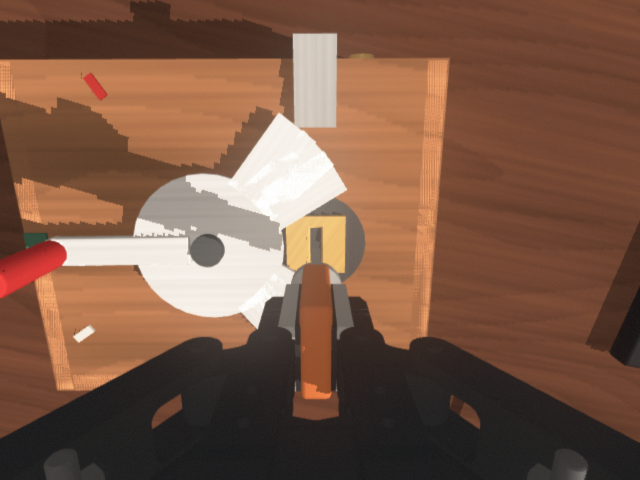

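The view shows the lever still at the green mark, the bolt at (315,80), the slot at (316,240) partly behind the key's bow, and the bow held square. Next I compare the slot's line with the key's line.

Run:
```python
from h import *
c=dict(np.load("w4.npz")); g=c["color"].astype(int).sum(2)
np.set_printoptions(linewidth=250)
ex=np.array([np.cos(.21),np.sin(.21)]);ey=np.array([-ex[1],ex[0]]); tcp=np.array([.4996,.2607])
for v in range(222,258,4):
    r=g[v,300:336]; d=np.nonzero(r<380)[0]+300
    if len(d): 
        p=onz(c,d.mean(),v,.1147)[:2]; print(v,d[0],d[-1],((p-tcp)@ex*1000).round(1),((p-tcp)@ey*1000).round(2))
h=cv2.cvtColor(c["color"],cv2.COLOR_RGB2HSV).astype(int)
m=(h[...,0]<14)&(h[...,0]>3)&(h[...,1]>170)
for v in range(266,400,12):
    d=np.nonzero(m[v,290:345])[0]+290
    if len(d): a,b=[onz(c,u,v,.2042+.0236)[:2]-tcp for u in(d[0],d[-1])]; print(v,d[0],d[-1],dep(c,d.mean(),v).round(4),(a@ey*1000).round(2),(b@ey*1000).round(2),(a@ex*1000).round(1))
print("plug",[((onz(c,u,v,.1147)[:2]-tcp)@np.array([ex,ey]).T*1000).round(1) for u,v in((287,216),(344,216),(344,272))])
```

```text
230 311 321 -9.9 0.02
234 311 321 -7.6 0.01
238 311 321 -5.2 0.0
242 311 321 -2.8 -0.01
246 311 321 -0.4 -0.02
250 311 321 2.0 -0.03
254 311 321 4.4 -0.04
326 325 329 [0.4894 0.2615 0.2272] 2.3 3.48 -10.1
338 306 330 [0.4932 0.2605 0.228 ] -3.32 3.79 -6.2
350 302 330 [0.4975 0.2599 0.2278] -4.57 3.82 -2.2
362 301 330 [0.502  0.2607 0.2271] -4.92 3.84 1.9
374 301 330 [0.5052 0.2613 0.2284] -4.98 3.86 6.1
386 301 330 [0.5096 0.2622 0.2281] -5.05 3.88 10.3
398 305 326 [0.5148 0.2633 0.2269] -3.86 2.66 14.6
plug [array([-18.2, -16.3]), array([-18. ,  15.9]), array([15.6, 16.4])]
```

Slot and key agree within 0.5 mm across and about 0.7 mm along. I start inserting.

>>> move_arm --deltas '[[[-0.5,0,-15],[0,0,0]],[[-0.5,0,-22],[0,0,0]],[[-0.5,0,-26],[0,0,0]],[[-0.5,0,-30],[0,0,0]],[[-0.5,0,-30],[0,0,0]]]'

```text
clock: 11.8
position: [0.4983, 0.2607, 0.1719]
tcp_rot: [0.631, 0.776, -0.0, -0.0]
wrist_force: [-1.3, 0.4, -0.4]
width: 0.0092
```

>>> move_arm --deltas '[[[0.5,0,-3],[0,0,0]],[[1,0.2,-5],[0,0,0]],[[-0.6,-0.2,-7],[0,0,0]],[[1,0.2,-9],[0,0,0]],[[-0.6,-0.2,-10],[0,0,0]],[[0.5,0,-10],[0,0,0]]]'

```text
clock: 12.55
position: [0.499, 0.2615, 0.1659]
tcp_rot: [0.63, 0.776, 0.002, 0.0]
wrist_force: [-6.4, -1.1, 12.7]
width: 0.0092
```

>>> move_arm --deltas '[[[-1,-0.2,-2],[0,0,0]],[[-1.8,-0.4,-4],[0,0,0]],[[0,0,-5],[0,0,0]],[[-1.8,-0.4,-6],[0,0,0]],[[0,0,-7],[0,0,0]],[[-0.9,-0.2,-7],[0,0,0]]]'

```text
clock: 13.3
position: [0.499, 0.261, 0.1571]
tcp_rot: [0.631, 0.776, 0.002, 0.001]
wrist_force: [2.0, 0.5, 4.0]
width: 0.0094
```

>>> move_arm --deltas '[[[0.8,0.2,-2],[0,0,0]],[[-0.8,-0.2,-4],[0,0,0]],[[0.8,0.2,-6],[0,0,0]],[[-0.8,-0.2,-7],[0,0,0]],[[0.8,0.2,-8],[0,0,0]],[[-0.8,-0.2,-9],[0,0,0]],[[0,0,-9],[0,0,0]]]'

```text
clock: 14.18
position: [0.4991, 0.2615, 0.1507]
tcp_rot: [0.63, 0.776, 0.003, 0.001]
wrist_force: [-3.1, -0.3, 11.3]
width: 0.0094
```

>>> move_arm --deltas '[[[-1,-0.2,-1],[0,0,0]],[[0.8,0.2,-3],[0,0,0]],[[-1,-0.2,-4],[0,0,0]],[[0.8,0.2,-5],[0,0,0]],[[-1,-0.2,-5],[0,0,0]],[[0,0,-5],[0,0,0]]]'

```text
clock: 14.92
position: [0.4992, 0.2615, 0.1463]
tcp_rot: [0.63, 0.776, 0.003, 0.001]
wrist_force: [-6.1, -1.2, 15.6]
width: 0.0097
```

>>> move_arm --deltas '[[[-1.5,-0.3,-2],[0,0,0]],[[0,0,-4],[0,0,0]],[[-1.5,-0.3,-5],[0,0,0]],[[-0.5,0,-5],[0,0,0]],[[-0.7,-0.3,-5],[0,0,0]]]'

```text
clock: 15.55
position: [0.4992, 0.2615, 0.1462]
tcp_rot: [0.63, 0.776, 0.006, 0.002]
wrist_force: [-9.5, -3.1, 33.7]
width: 0.0091
```

Run:
```python
from h import *
s=bot.state(); print(s["clock"],s["position"],s["wrist_force"],s["torque"])
c=read_camera("wrist"); np.savez("w5",**c); save(c,"w5",(220,180,420,420),2.5)
for u,v in((316,340),(316,360),(316,380)): print(dep(c,u,v))
c=read_camera("scene"); np.savez("s5",**c); save(c,"s5",(300,100,450,230),5)
```

```text
15.55 [0.49921925 0.26152402 0.14616427] [-9.47653694 -3.12166443 33.74993833] [-0.54293046  1.88845674 -0.02613004]
[0.49356881 0.25992218 0.16988243]
[0.50097246 0.26148141 0.16868698]
[0.5074605  0.26283782 0.16931003]
```

View pics/w5.png

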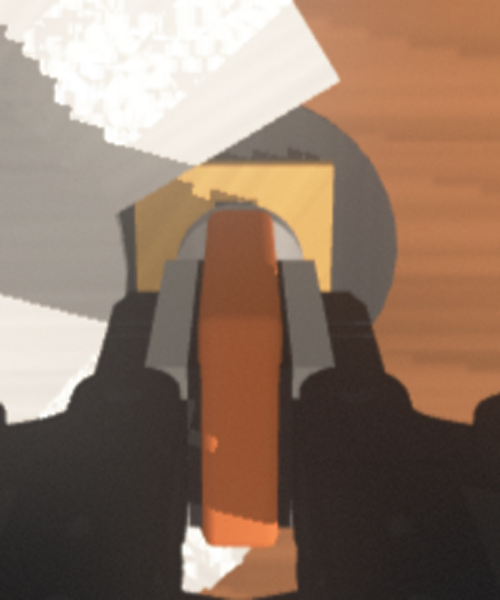

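The shoulder rests on the plug: z stayed at 0.1462 while the push rose from 16 to 34 N, and the bow's top is at z 0.1695, so the key is fully home. I ease the push and turn.

>>> move_arm --deltas '[[[-0.5,0,5],[0,0,0]],[[-0.5,0,5],[0,0,-0.15]],[[-0.5,0,5],[0,0,-0.3]],[[-0.5,0,5],[0,0,-0.45]],[[-0.5,0,5],[0,0,-0.6]],[[-0.5,0,5],[0,0,-0.75]],[[-0.5,0,5],[0,0,-0.75]]]'

```text
clock: 16.52
position: [0.4993, 0.2601, 0.1464]
tcp_rot: [0.872, 0.49, 0.004, 0.002]
wrist_force: [-0.3, -3.2, 15.6]
width: 0.0094
```

>>> move_arm --deltas '[[[0,0,0],[0,0,-0.15]],[[0,0,0],[0,0,-0.3]],[[0,0,0],[0,0,-0.45]],[[0,0,0],[0,0,-0.6]],[[0,0,0],[0,0,-0.75]],[[0,0,0],[0,0,-0.88]],[[0,0,0],[0,0,-0.95]],[[0,0,0],[0,0,-0.95]],[[0,0,0],[0,0,-0.95]]]'

```text
clock: 17.65
position: [0.4981, 0.2587, 0.1463]
tcp_rot: [0.999, 0.038, 0.003, 0.001]
wrist_force: [-4.5, -8.8, 18.9]
width: 0.0096
```

Run:
```python
from h import *
s=bot.state(); print(s["clock"],s["position"],s["tcp_rot"],s["wrist_force"],s["torque"],s["width"])
c=read_camera("wrist"); np.savez("w6",**c); save(c,"w6",(160,100,480,420),2)
c=read_camera("scene"); np.savez("s6",**c)
```

```text
17.65 [0.49814456 0.25872015 0.14626683] [9.99281805e-01 3.77784669e-02 2.81383786e-03 8.62578075e-04] [-4.48021706 -8.7732985  18.94987876] [-1.6316962   0.95514175  0.1183529 ] 0.009647418584956232
```

View pics/w6.png

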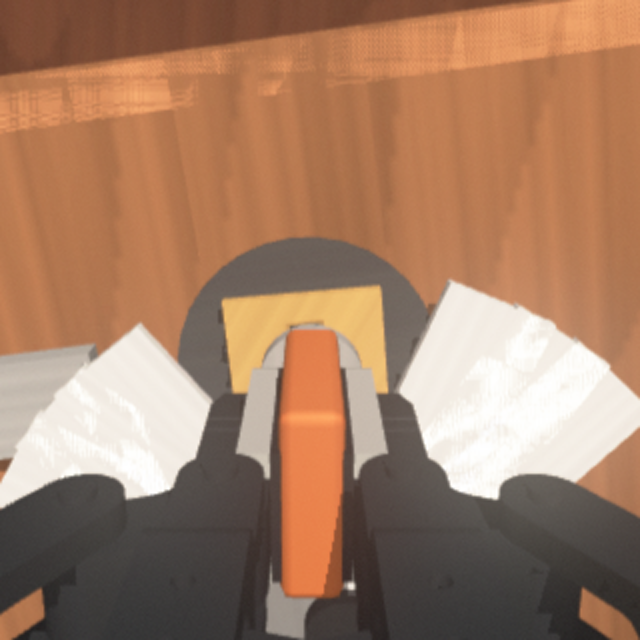

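Run:
```python
from h import *
c=dict(np.load("w6.npz")); h=cv2.cvtColor(c["color"],cv2.COLOR_RGB2HSV).astype(int)
m=((h[...,0]>14)&(h[...,0]<32)&(h[...,1]>90)&(h[...,2]>150)).astype(np.uint8); m[:,:270]=0;m[:,355:]=0;m[:240]=0;m[290:]=0
n,l,st,ce=cv2.connectedComponentsWithStats(m); i=1+np.argmax(st[1:,4]); print(st[i]); m=l==i
def yaw(pts,z):
    w=np.array([onz(c,u,v,z)[:2] for u,v in pts],np.float32); vx,vy=cv2.fitLine(w,cv2.DIST_HUBER,0,1e-4,1e-4).ravel()[:2]; return np.arctan2(vy,vx)
print("back",yaw([(u,np.nonzero(m[:,u])[0][0]) for u in range(276,347)],.1147),"left",yaw([(np.nonzero(m[v])[0][0],v) for v in range(254,290)],.1147),"right",yaw([(np.nonzero(m[v])[0][-1],v) for v in range(248,288)],.1147))
hh=[(u,np.argmax(c["depth"][:240,u]<np.median(c["depth"][150,300])+.03)) for u in range(170,480,4)]
print("cubby edge",yaw(hh,.1107),hh[::20])
# bolt shift in scene
a=dict(np.load("scene.npz"));b=dict(np.load("s6.npz"))
im=np.hstack([cv2.resize(x["color"][130:200,310:450,::-1],None,fx=2.8,fy=2.8,interpolation=2) for x in(a,b)]);cv2.imwrite("pics/cmp.png",im)
```

```text
[ 271  242   83   48 2312]
back 0.16392706 left -1.4088545 right -1.4097359
cubby edge 0.22837222 [(170, np.int64(43)), (250, np.int64(125)), (330, np.int64(3)), (410, np.int64(103))]
```

View pics/cmp.png

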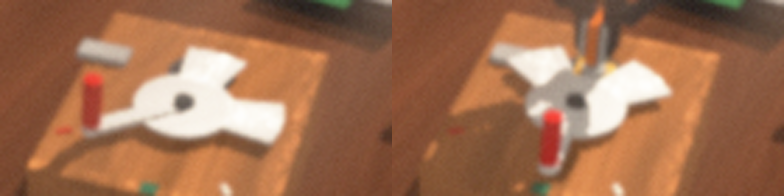

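>>> move_arm --deltas '[[[0,0,0],[0,0,0]],[[0,0,0],[0,0,0]],[[0,0,0],[0,0,0]],[[0,0,0],[0,0,0]],[[0,0,0],[0,0,0]],[[0,0,0],[0,0,0]]]'

```text
clock: 18.5
position: [0.4982, 0.2587, 0.1463]
tcp_rot: [0.999, 0.038, 0.003, 0.001]
wrist_force: [-4.1, -8.9, 19.4]
width: 0.0092
```

Run:
```python
from h import *
s=bot.state(); print(s["position"],s["tcp_rot"],s["wrist_force"],s["torque"],s["width"])
c=read_camera("wrist"); h=cv2.cvtColor(c["color"],cv2.COLOR_RGB2HSV).astype(int)
m=((h[...,0]>14)&(h[...,0]<32)&(h[...,1]>90)&(h[...,2]>150)).astype(np.uint8); m[:,:270]=0;m[:,355:]=0;m[:240]=0;m[290:]=0
n,l,st,ce=cv2.connectedComponentsWithStats(m); m=l==1+np.argmax(st[1:,4])
w=np.array([onz(c,u,np.nonzero(m[:,u])[0][0],.1147)[:2] for u in range(276,347)],np.float32); v=cv2.fitLine(w,cv2.DIST_HUBER,0,1e-4,1e-4).ravel()
th=.21+np.pi/2-np.arctan2(v[1],v[0]); print("plug",th)
if 1.57<th<1.68: print(bot.hand_in())
```

```text
[0.49815342 0.25874418 0.14632318] [9.99280388e-01 3.78127672e-02 2.85987297e-03 8.49728604e-04] [-4.09939027 -8.90075366 19.44180136] [-1.79809548  1.07919372  0.02506362] 0.00919340771502662
plug 1.6169889
the job is handed in; nothing more can be done
None
```

The job is done and handed in after about 18.5 s on the robot's clock, with the gripper still holding the key turned. The hand-in reports no verdict.

- **Lever:** I swung it to the green mark and left it there. It measured about 1.01 rad just after release, and later views show the plug still bare.
- **Key home:** I took the orange key from its stand and pushed it past both pin pairs until the shoulder rested on the plug. The height did not change when the push rose from 16 to 34 N, and the bow's top was about 1 mm from where it should be.
- **Quarter turn:** I turned the key clockwise and held it. The camera put the plug at about 1.62 rad, at its stop, and again at 1.617 after a further 0.75 s of holding. A quarter turn is 1.57.
- **Disagreements:**
  - The wrist moment about the vertical fell from 0.118 to 0.025 N m between the last two readings. That is below the roughly 0.1 N m the spring should give, though the plug angle did not change.
  - The bolt's retraction was not measured, because the shutter half hides it.
  - The gourds, canister, bombilla and sugar bowl were never touched, but I did not measure them again at the end.

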